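Load the fat cell into the terrarium light base

TASK

Put the fattest of the three battery cells into the bay of the terrarium light base: flat end against the coil spring first, squeezing the coil gently without crushing it, then drop the nub end in behind the end wall so that the cell lies level and fully home. Then press the light's push button all the way in and let go, leaving everything else on the table as it is.

Things in the scene. Friction and masses are not known exactly. Their poses are not given: they have to be found in the camera images.
- cell: The fat round battery cell to load, grey wrap, bare steel ends: 34 mm diameter, 61.5 mm long, about 0.14 kg, lying on its side on the table; the fattest of three (34, 26, 14 mm). Origin at mid-length on its axis, 17 mm above the table; x runs along it towards the nub. Flat end at x = -30.75 mm, nub tip at +30.75 mm; nub 9 mm in diameter, 2 mm long.
- cell_nub (a point): Tip of the fat cell's nub, on its axis (x = +30.75 mm in the cell's frame).
- lamp: White plastic light base, fixed: a slab 220 x 110 x 22 mm (x, y, z) with its own yaw; origin at the centre of its underside, z up. Its top is the deck (z = 22 mm). On it, along x at y = 0, the open battery bay: coil at the -x end, end wall at the +x end, sides open for fingers. A round light disc, 72 mm in diameter, 10 mm high, lies at x = 70 mm.
- bay (a point): Nominal middle of the loaded cell, at (-39, 0, 39) mm of the base; the cell lies on the deck along x, nub to +x. The bay's walls and coil form a stiff-sitting cradle that stands up to 8 mm either way along x from this point; how far is not reported: see or feel it. It stays put under the loads of this job. Distances in the next lines are from the bay's true middle.
- bay_floor (a point): Point on the deck 17 mm below the former. The bay's parts (x from the true middle, z above the table): end wall x = 30.5 to 36.5 mm, top at z = 41; coil's round tip (6 mm radius) at x = -25, z = 39 when free; block behind the coil x = -49 to -63, top at z = 52; both 44 mm wide. Low cheeks beside the cell's two ends: x = -25 to -17 and 22.5 to 30.5, inner faces y = +-14.5, 4 mm thick, top z = 29.
- coil_axis (a point): Nominal tip of the free coil, (-64, 0, 39) mm of the base (same 8 mm doubt). The coil yields 12 mm along -x, then it is solid; 1.8 N/mm. Free gap to the end wall 55.5 mm, so a seated cell squeezes it 6 mm (10.8 N); to let a tilted cell's nub end down past the wall takes about 7 to 8 mm (12.5 to 14 N). More than 18 N from the cell crushes it.
- switch (a joint): Travel of the light's push button in m: 0 released, 0.006 fully in (at about 5 N); springs back.
- switch_top (a point): Centre of the push button's top face; the round button, 24 mm in diameter, stands on the deck at (24, 36) mm of the light base and is pressed straight down.
- cell_mid: Bystander: middle cell, 26 mm diameter, 50 mm long, lying; origin at its middle, x along it to its nub.
- cell_thin: Bystander: thin cell, 14 mm diameter, 50 mm long, lying; origin at its middle, x along it to its nub.
- stone_b: Bystander: small grey pebble, 32 mm wide, 16 mm high; origin at the centre of its underside.
- brush: Bystander: small brush 170 mm long lying near the base's side; origin under it.
There are look-alikes about, which are no part of the job. Leave any brown, orange or turquoise look-alike of the cell alone.

How it is judged (in metres and radians):
On the way, in this order (a step that is already met when the one before it is completed fails the run):
1. the fat cell lies home in the bay, flat end on the coil, nub on the end wall (x of cell in the frame of lamp between -0.05 and -0.028 m and y of cell in the frame of lamp between -0.003 and 0.003 m and z of cell in the frame of lamp between 0.0365 and 0.0415 m and angle between the x axis of cell and the x axis of lamp, either way round below 0.07 rad and x of cell_nub in the frame of lamp above -0.021 m), for 0.2 s.
2. the push button is pressed in with the cell loaded (all of step 1 and value of joint switch above 0.0045 m), for 0.05 s.
At the end, for the whole second after the job is handed in: The fat cell rests in the bay, released and still, nub to the end wall: its middle within 11 mm of the nominal place along the base (the cradle stands up to 8 mm off), 3 mm across, 2.5 mm in height, aligned within 4 degrees; the push button has come back out (all of step 1 and value of joint switch below 0.002 m and linear speed of cell below 0.01 m/s); the robot touches nothing.
It fails at once if the coil is crushed: the cell pushes on it with more than 18 N (contact force between cell and coil above 18 N).
It fails at once if a bystander (other cells, small pebble, brush) is shifted by more than 40 mm (distance of any of cell_mid, cell_thin, stone_b, brush from where it was at the start of the episode above 0.04 m).
It also fails if it takes over 64 s, if anything falls off the work surface, if the arm or the gripper's body presses on something with over 40 N, if the wrist force passes 120 N, or if a joint passes its speed limit or range.

ROBOT

A 6-joint arm with a two-finger parallel gripper is mounted at the origin on the work surface. World frame = base frame: x ahead of the robot, y to its left, z up, the work surface at z = 0. Lengths are in mm, angles in rad, forces in N, time in s.
With the tool pointing down it reaches from about 375 to 900 mm from the base axis. Payload 3.1 kg.
Tool frame: the origin (TCP) lies midway between the tips of the shut fingers; the grasp point (between the pads) lies 19 mm behind it; z points along the fingers, y is the direction in which the jaws open and shut (so a half turn about z gives the same grasp; the last joint's range is limited). The gripper opens to 85 mm and grips with 20 to 120 N. Pads are 22 mm wide; open, the fingers measure 114 mm over their backs; the gripper's body (76 mm by 85 mm) begins 54 mm behind the grasp point. The pads swing forward as they close: fully open they stand 13 mm farther back than shut.
Start: joints at [-1.456, 0.527, 1.433, -0, 1.181, -0.178], TCP at [180.42, -598.369, 203.41] pointing down, gripper open.
Joint ranges: [-3.08, 3.08], [-0.75, 2.2], [0.22, 2.44], [-1.43, 4.57], [0, 2.65], [-2.85, 2.85]. Speed limits (rad/s): [2.79, 2.79, 3.14, 3.14, 3.14, 3.14].

INTERFACE

Orientations are given as a rotation vector (axis times angle).
In Python, from cell import r, vision, spot_in gives the robot as it stands. The module is installed in compiled form; this text tells all that it offers.
- The arm moves only by the shell command python3 -m crank 'ROWS'. ROWS is JSON, a list of rows, each a list of 3 entries, a list of its own where there are three numbers: the shift along the tool's x, y, z in mm, then the turn, a rotation vector about the tool's x, y, z in rad, then the finger opening in mm, from 0 to 85.4. A call has 1 to 20 rows; each row is the pose to reach, as a shift and turn from the pose measured when the call began, along the tool's axes at that moment; what a row does not reach only later rows make up. A row lasts 1/8 s, in which the tool goes at most 62.5 mm and 10.7 degrees, less where a joint would pass 70% of its speed; a pose out of reach is approached as far as the arm can. A call with a gripper value outside its range is refused whole. The fingers move at their own pace and stop on an object; the grip force is fixed at half the most. Time passes only in rows, so rows that repeat a pose let the fingers close. It gives the time, the measured TCP pose, the force and the opening at its end, in the units of the state.
- r.get_state(): the state, without advancing time (a new reading comes with each control period).
- vision.capture(name): name is "scene" or "side" or "wrist"; returns (picture, depth): 420x560x3 uint8, red, green, blue; 420x560 float32, mm along the optical axis (not along the pixel's ray), 0 where there is no reading.
- vision.get_calibration(name): a dict with "fx", "fy", "cx", "cy" (pixels), "world_from_camera" (4x4, takes a point from camera to world coordinates). Camera axes: x right, y up, looking along -z (the intrinsics and any distortion apply to the point x, -y, -z); pixel columns grow to the right and rows downward; lengths in mm; the calibration is good to about 2 mm. A picture is of the moment at which its call begins: read the wrist's pose just before it. get_calibration takes no time and is no camera call; for the wrist camera it gives the pose at the moment of the call.
- r.sign_off(): hands the job in, once; it reports no verdict.
Trained networks look in the newest picture that a camera, given by its name, has taken for a name from the list of things; names that differ only in an ending like _2 or _b are one class to them, and where a whole thing is asked for, a point or a joint stands for the part that bears it (a point fixed in the world has none). Each returns a list of dicts, best first, with "conf" (0 to 1); they miss things now and then, are a little off and sometimes report something else, mostly with a low value. They report only what shows in the picture. A call takes as long as a camera call. They do not tell look-alikes from the thing itself.
- spot_in(camera, name): "position" ([column, row] in pixels, amid what is visible of it).
The state is a dict: "time": time; "joint_pos": joint angles; "qd": joint speeds; "tau": joint torques, N m; "position": TCP position; "tcp_rot": TCP orientation; "ft_force": force on the tool from outside, world axes, zero at the start; "torque": the same for the moment, N m; "finger_gap": opening from 0.0 (shut) to 1.0 (fully open).
Only numpy, scipy, OpenCV 4.12 (cv2) and the standard library are available. Lean on these libraries where they do the work, as an engineer would, in place of code of your own. Each camera call takes 0.05 s, during which the arm holds its last target. There are 200 camera calls.

## Working session

There is one attempt and no reset: what is moved stays moved. The work goes in short steps, Python scripts to look and compute and a shell command to move; the robot and the scene stay as the last step left them, time stands still between calls to the robot, and variables do not carry over. Pictures are saved under pics/ and viewed, about 8 in all and at most 12, crops included, and the job is handed in when it is done.

```bash
mkdir -p pics; cat > h.py <<'E'
import numpy as np, cv2
from scipy.spatial.transform import Rotation as R
from cell import r, vision, spot_in
def save(img,n): cv2.imwrite('pics/'+n, cv2.cvtColor(img,cv2.COLOR_RGB2BGR))
def pts(cam,depth):
    c=vision.get_calibration(cam); v,u=np.mgrid[0:420,0:560]
    p=np.stack([(u-c['cx'])/c['fx']*depth,-(v-c['cy'])/c['fy']*depth,-depth],-1)
    W=np.array(c['world_from_camera']); return p@W[:3,:3].T+W[:3,3]
def proj(cam,P):
    c=vision.get_calibration(cam);W=np.linalg.inv(np.array(c['world_from_camera']))
    q=W[:3,:3]@np.array(P,float)+W[:3,3]; return [c['fx']*q[0]/-q[2]+c['cx'], c['cy']-c['fy']*q[1]/-q[2]]
E
python3 - <<'E'
from h import *
print(r.get_state())
for cam in['scene','side']:
    im,d=vision.capture(cam); save(im,cam+'0.png'); np.save(cam+'0.npy',d); P=pts(cam,d)
    print(cam,{k:v for k,v in vision.get_calibration(cam).items()})
    for n in['cell','lamp','switch','cell_mid','stone_b','brush','bay']:
        try:
            for o in spot_in(cam,n)[:7]:
                u,v=map(int,np.round(o['position'])); print(n,o['conf'],(u,v),P[v,u].round(0))
        except Exception as e: print(n,e)
E
```

```text
{'time': 0.0, 'joint_pos': array([-1.45647654e+00,  5.28460648e-01,  1.43388962e+00, -1.24256614e-05,
        1.18139592e+00, -1.78480945e-01]), 'qd': array([ 0.00032465, -0.0030039 , -0.00050114,  0.00129894,  0.00131842,
       -0.00223847]), 'tau': array([ 4.89847807e-04, -4.42348731e+01, -1.78027850e+01, -4.67623158e-04,
        8.54871178e-03,  7.05363874e-06]), 'position': array([ 180.34380419, -597.61372289,  202.44110645]), 'tcp_rot': array([-3.10585491e+00, -4.57982422e-01, -9.04005244e-05]), 'ft_force': array([ 0.2414266 , -0.24867   , -0.19695524]), 'torque': array([-0.02157934,  0.01115825,  0.05132896]), 'finger_gap': 0.9988410762566949}
scene {'fx': 410.1235907273162, 'fy': 410.1235907273162, 'cx': 276.64844404721174, 'cy': 211.72289235114147, 'world_from_camera': array([[-3.35448869e-01, -6.03021277e-01,  7.23767501e-01,
         1.05619393e+03],
       [ 9.42048653e-01, -2.18219565e-01,  2.54802978e-01,
         1.66373503e+02],
       [ 4.28861140e-03,  7.67297570e-01,  6.41276888e-01,
         5.78890669e+02],
       [ 0.00000000e+00,  0.00000000e+00,  0.00000000e+0
[... 660 characters left out ...]
58795e-01, -3.72674417e-01,
        -5.94808851e+01],
       [-5.82896566e-01, -6.16698577e-01,  5.29069426e-01,
         6.58252910e+02],
       [ 7.33224104e-03,  6.47106574e-01,  7.62364297e-01,
         1.08362425e+03],
       [ 0.00000000e+00,  0.00000000e+00,  0.00000000e+00,
         1.00000000e+00]])}
cell 0.87 (221, 261) [465. 158.  30.]
cell 0.68 (212, 299) [414. 250.  33.]
cell 0.61 (275, 336) [246. 240.  33.]
cell 0.6 (131, 256) [645. 275.  34.]
cell 0.59 (173, 258) [560. 221.  35.]
lamp 0.62 (253, 189) [546. -72.  24.]
switch 0.6 (268, 180) [ 520. -104.   49.]
cell_mid 0.48 (162, 304) [500. 322.  24.]
brush 0.64 (330, 152) [ 458. -319.   18.]
bay 0.66 (248, 191) [554. -61.  21.]
```

View pics/scene0.png

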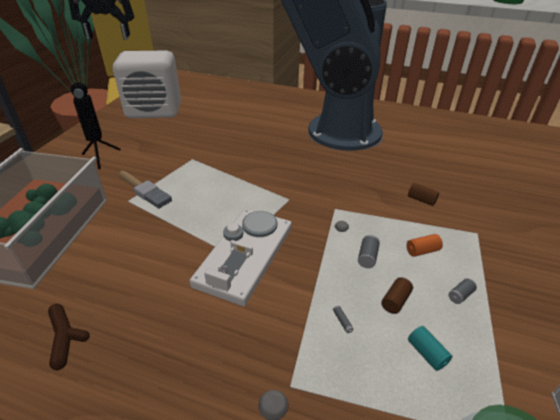

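View pics/side0.png

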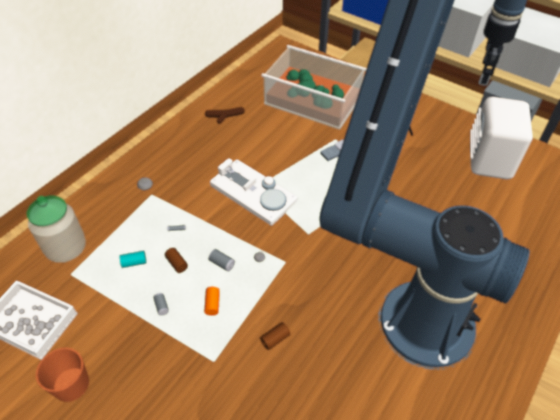

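```bash
cat >> h.py <<'E'
def tool():
    s=r.get_state(); return s['position'],R.from_rotvec(s['tcp_rot'])
def go(p,xdir=None,zdir=(0,0,-1),Rt=None):
    """shift and turn in tool axes to reach world TCP p with tool x along xdir, z along zdir"""
    p0,R0=tool()
    if Rt is None:
        z=np.array(zdir,float);z/=np.linalg.norm(z);x=np.array(xdir,float);x-=z*(x@z);x/=np.linalg.norm(x)
        Rt=R.from_matrix(np.stack([x,np.cross(z,x),z],1))
    print('shift',R0.inv().apply(np.array(p)-p0).round(1),'turn',(R0.inv()*Rt).as_rotvec().round(3))
E
python3 - <<'E'
from h import *
p0,R0=tool(); print(R0.as_matrix().round(3))
W=np.array(vision.get_calibration('wrist')['world_from_camera']); print('cam in tool',R0.inv().apply(W[:3,3]-p0).round(1), (R0.inv().as_matrix()@W[:3,:3]).round(3)); print(vision.get_calibration('wrist')['fx'])
for cam in['scene','side']:
    d=np.load(cam+'0.npy');P=pts(cam,d)
    for n,c,rad,z0,z1 in[('cell',(477,155),55,14,45),('lamp',(560,-75),150,14,30),('bayhi',(560,-75),150,42,70)]:
        m=(np.hypot(P[...,0]-c[0],P[...,1]-c[1])<rad)&(P[...,2]>z0)&(P[...,2]<z1)&(d>0)
        q=P[m][:,:2].astype(np.float32)
        print(cam,n,len(q),cv2.minAreaRect(q),np.percentile(P[m][:,2],[5,50,95]).round(1))
    m=(np.hypot(P[...,0]-475,P[...,1]-230)<60)&(P[...,2]<12);print('table z',np.median(P[m][:,2]))
E
```

```text
[[ 0.957  0.289  0.   ]
 [ 0.289 -0.957 -0.   ]
 [-0.     0.    -1.   ]]
cam in tool [ 7.95e+01  1.00e-01 -1.70e+02] [[ 0.001  0.951  0.31 ]
 [ 1.    -0.001  0.   ]
 [ 0.     0.31  -0.951]]
297.14964520521823
scene cell 519 ((475.3730163574219, 147.80279541015625), (61.79960632324219, 34.17229080200195), 1.1942657232284546) [17.9 32.3 36.8]
scene lamp 3530 ((552.9325561523438, -76.55521392822266), (111.07109832763672, 221.92861938476562), 86.65204620361328) [18.9 24.4 26.7]
scene bayhi 469 ((587.314453125, -83.37479400634766), (149.7653350830078, 61.05988311767578), 7.736940383911133) [42.6 47.6 55.1]
table z 2.746140442474484
side cell 357 ((472.1227111816406, 150.61790466308594), (64.2048568725586, 34.33790588378906), 1.424728274345398) [17.4 30.2 36.1]
side lamp 1930 ((549.8673706054688, -74.43854522705078), (114.06609344482422, 221.29063415527344), 85.83063507080078) [17.4 22.2 27.5]
side bayhi 155 ((585.2993774414062, -81.93183135986328), (147.8496551513672, 59.6716194152832), 6.261456489562988) [42.3 46.7 54.2]
table z 0.9887690097275481
```

```bash
python3 - <<'E'
from h import *
d=np.load('scene0.npy');P=pts('scene',d)
for u,v in[(50,190),(90,170),(150,55),(85,95),(100,185),(232,230),(260,222),(217,272),(240,245)]: print((u,v),P[v,u].round(0))
go((590,-78,170),(1,-.06,0)); go((470,150,170),(1,0.02,0))
E
```

```text
(50, 190) [ 567. -508.   62.]
(90, 170) [ 519. -433.   99.]
(150, 55) [  68. -564.  173.]
(85, 95) [ 363. -544.  180.]
(100, 185) [ 505. -435.   50.]
(232, 230) [ 534. -108.   45.]
(260, 222) [485. -70.  36.]
(217, 272) [648. -84.  54.]
(240, 245) [565. -78.  43.]
shift [ 542.3 -380.    33.4] turn [0.    0.    0.353]
shift [ 493.2 -633.    33.4] turn [0.    0.    0.273]
```

```bash
python3 -m crank '[[[20,-20,-60],[0,0,0],85],[[70,-50,-80],[0,0,0.05],85],[[120,-85,-80],[0,0,0.1],85],[[170,-120,-80],[0,0,0.15],85],[[220,-155,-80],[0,0,0.2],85],[[270,-190,-60],[0,0,0.25],85],[[320,-225,-40],[0,0,0.3],85],[[370,-260,-20],[0,0,0.35],85],[[420,-295,0],[0,0,0.35],85],[[470,-330,15],[0,0,0.353],85],[[515,-360,30],[0,0,0.353],85],[[542,-380,33],[0,0,0.353],85],[[542,-380,33],[0,0,0.353],85],[[542,-380,33],[0,0,0.353],85]]'
python3 - <<'E'
from h import *
print(r.get_state()['position'],r.get_state()['qd'].round(3))
im,d=vision.capture('wrist'); np.save('w1.npy',d); P=pts('wrist',d); np.save('w1P.npy',P); save(cv2.resize(im,(800,600)),'w1.png')
for n in['lamp','switch','bay']:
    for o in spot_in('wrist',n)[:3]:
        u,v=map(int,np.round(o['position'])); print(n,o['conf'],(u,v),P[v,u].round(0))
E
```

```text
time: 2.55
position: [589.3, -78.5, 170.5]
tcp_rot: [3.14, -0.094, -0.001]
ft_force: [-0.0, -0.2, -0.6]
finger_gap: 0.998
[589.25738759 -78.47962942 170.45400235] [-0.024 -0.009  0.005  0.001 -0.     0.002]
lamp 0.8 (273, 204) [568. -75.  23.]
switch 0.86 (309, 242) [ 529. -112.   44.]
switch 0.62 (97, 282) [486. 140.  32.]
bay 0.77 (275, 204) [568. -78.  23.]
bay 0.39 (308, 242) [ 528. -112.   42.]
```

View pics/w1.png

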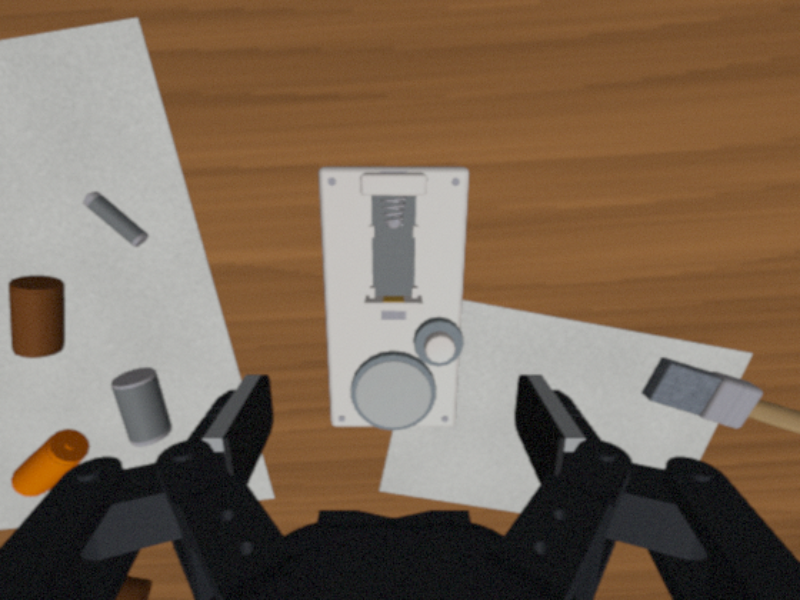

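```bash
cat > lamp.py <<'E'
from h import *
def lampframe(P,d):
    m=(d>0)&(abs(P[...,2]-23)<6)&(np.hypot(P[...,0]-551,P[...,1]+75.5)<135)
    lab,n_=None,None
    q=P[m][:,:2].astype(np.float32); (c,s,a)=cv2.minAreaRect(q)
    if s[0]<s[1]: a-=90
    a=np.radians(a+180 if abs(a)<60 else a); return np.array(c),s,a,np.median(P[m][:,2])
def tolamp(P,c,a):
    e=P[...,:2]-c; return np.stack([e[...,0]*np.cos(a)+e[...,1]*np.sin(a),-e[...,0]*np.sin(a)+e[...,1]*np.cos(a),P[...,2]],-1)
E
python3 - <<'E'
from lamp import *
d=np.load('w1.npy');P=np.load('w1P.npy')
c,s,a,z=lampframe(P,d);print(c,s,np.degrees(a),z)
for cam,n in[('w',0),('scene',1),('side',1)]:
    if n: d=np.load(cam+'0.npy');P=pts(cam,d)
    L=tolamp(P,c,a); 
    for nm,x0,x1,y0,y1,z0,z1 in[('block',-112,-80,-25,25,45,60),('wall',-20,15,-25,22,34,50),('btn',8,40,20,52,36,60),('disc',30,110,-40,40,28,40)]:
        m=(d>0)&(L[...,0]>x0)&(L[...,0]<x1)&(L[...,1]>y0)&(L[...,1]<y1)&(L[...,2]>z0)&(L[...,2]<z1)
        if m.sum()>3: print(cam,nm,m.sum(),'x',np.percentile(L[m][:,0],[2,50,98]).round(1),'y',np.percentile(L[m][:,1],[2,50,98]).round(1),'z',np.percentile(L[m][:,2],[10,50,95]).round(1))
    # profile along centreline
    if not n:
        v0=[(x,np.median(L[(d>0)&(abs(L[...,0]-x)<1.5)&(abs(L[...,1])<3.5)][:,2]).round(1)) for x in range(-112,20,3)]; print(v0)
        v0=[(x,np.max(L[(d>0)&(abs(L[...,0]-x)<1.)&(abs(abs(L[...,1])-16)<2)][:,2],initial=0).round(1)) for x in range(-112,20,2)]; print(v0)
E
```

```text
[551.87799072 -76.83398438] (109.99311065673828, 219.20306396484375) 176.44349670410156 21.77603882242201
w block 754 x [-106.5  -99.4  -84.8] y [-20.3  -0.3  20.5] z [49.7 51.5 52.8]
w wall 326 x [-13.9 -11.   -6.8] y [-21.2  -0.2  21.1] z [36.8 40.4 41.7]
w btn 361 x [12.3 22.2 33.7] y [25.3 35.8 46.1] z [40.4 43.2 44.5]
w disc 2616 x [ 35.1  65.9 100.5] y [-31.7   1.   32.7] z [31.3 32.9 34.2]
[(-112, np.float64(0.0)), (-109, np.float64(19.8)), (-106, np.float64(49.8)), (-103, np.float64(51.6)), (-100, np.float64(51.9)), (-97, np.float64(51.9)), (-94, np.float64(51.4)), (-91, np.float64(35.3)), (-88, np.float64(24.0)), (-85, np.float64(38.3)), (-82, np.float64(23.1)), (-79, np.float64(28.9)), (-76, np.float64(44.3)), (-73, np.float64(43.5)), (-70, np.float64(42.0)), (-67, np.float64(23.3)), (-64, np.float64(22.1)), (-61, np.float64(22.3)), (-58, np.float64(22.6)), (-55, np.float64(22.8)), (-52, np.float64(23.2)), (-49, np.float64(283.4)), (-46, np.float64(274.2)), (-43, np.float64(22.2)), (-40, np.float64(22.8)), (-37, np.float64(22.5)), (-34, np.float64(22.5)), (-31, np.float64(2
[... 1953 characters left out ...]
4(22.9)), (14, np.float64(22.7)), (16, np.float64(32.5)), (18, np.float64(33.8))]
scene block 258 x [-107.6 -102.8  -84.6] y [-21.6  -1.6  19.9] z [46.9 53.6 55.5]
scene wall 143 x [-15.5 -13.2  11.8] y [-22.3  -1.7  21.6] z [36.  42.  44.9]
scene btn 157 x [ 9.  19.  35.3] y [22.7 33.5 50.6] z [36.6 44.4 47.5]
scene disc 743 x [34.3 63.  98.9] y [-33.4  -2.1  31.3] z [33.3 35.7 37.6]
side block 81 x [-105.7  -95.5  -85.5] y [-23.6  -3.6  18.2] z [46.4 51.3 54.7]
side wall 54 x [-13.   -7.4  -4. ] y [-22.9  -1.7  21.5] z [35.7 38.9 43.9]
side btn 61 x [14.6 27.2 37.2] y [21.1 32.2 43.5] z [37.4 43.5 47.1]
side disc 507 x [ 33.6  70.7 104.7] y [-34.2  -1.   33.6] z [30.1 33.3 37.2]
  return _methods._mean(a, axis=axis, dtype=dtype,
  ret = ret.dtype.type(ret / rcount)
```

```bash
python3 - <<'E'
from h import *
go((474,149,150),(1,0.02,0))
E
```

```text
shift [-129.2 -220.8   20.7] turn [ 0.    -0.    -0.082]
```

```bash
python3 -m crank '[[[-30,-50,0],[0,0,0],85],[[-60,-100,0],[0,0,-0.04],85],[[-90,-150,10],[0,0,-0.08],85],[[-115,-195,20],[0,0,-0.08],85],[[-129,-221,20],[0,0,-0.08],85],[[-129,-221,20],[0,0,-0.08],85],[[-129,-221,20],[0,0,-0.08],85]]'
python3 - <<'E'
from h import *
im,d=vision.capture('wrist'); np.save('w2.npy',d); P=pts('wrist',d); np.save('w2P.npy',P)
for o in spot_in('wrist','cell')[:6]:
    u,v=map(int,np.round(o['position'])); print(o['conf'],(u,v),P[v,u].round(0))
m=(np.hypot(P[...,0]-474,P[...,1]-149)<50)&(P[...,2]>14)&(P[...,2]<45)&(d>0)
q=P[m]; print(cv2.minAreaRect(q[:,:2].astype(np.float32)),np.percentile(q[:,2],[5,50,98]))
v,u=np.where(m); print(u.min(),u.max(),v.min(),v.max()); 
a,b=max(v.min()-15,0),max(u.min()-15,0)
save(cv2.resize(im[a:v.max()+15,b:u.max()+15],None,fx=5,fy=5,interpolation=cv2.INTER_CUBIC),'w2c.png')
mt=(d>0)&(P[...,2]<12)&(abs(P[...,0]-474)<60)&(abs(P[...,1]-149)<60);print('table',np.median(P[mt][:,2]))
# nub: points past each end
ax=np.array([1,0.023])
t=q[:,:2]@ax; 
for z0 in range(14,36,3):
    k=(q[:,2]>=z0)&(q[:,2]<z0+3); print(z0,k.sum(),np.percentile(t[k],[0,2,98,100]).round(1) if k.sum() else '', np.percentile(q[k][:,1],[2,98]).round(1) if k.sum() else '')
E
```

```text
time: 3.62
position: [475.1, 148.3, 151.1]
tcp_rot: [3.141, 0.027, 0.003]
ft_force: [-0.3, 0.1, -0.4]
finger_gap: 0.994
0.81 (206, 350) [269. 231.  24.]
0.77 (186, 234) [430. 240.  35.]
0.68 (211, 101) [561. 208.  32.]
0.57 (277, 193) [476. 146.  35.]
0.56 (154, 12) [631. 252.  34.]
((474.5530090332031, 148.43792724609375), (59.555152893066406, 34.416595458984375), 1.442152976989746) [21.77643252 31.28074874 34.38512545]
258 291 162 221
table 0.2798549272436617
14 12 [457.3 457.6 507.4 507.4] [131.4 166.1]
17 51 [460.1 461.8 507.7 507.7] [131.7 166.1]
20 84 [448.4 449.4 507.3 507.3] [131.7 164.9]
23 183 [448.6 450.6 507.6 507.7] [132.5 164.8]
26 260 [448.2 449.3 507.2 507.4] [134.1 162.6]
29 514 [448.2 450.2 507.5 507.8] [136.6 160.4]
32 779 [448.3 449.6 506.  507.3] [140.6 156.1]
35 2 [459.3 459.6 476.9 477.2] [146.2 149.8]
```

View pics/w2c.png

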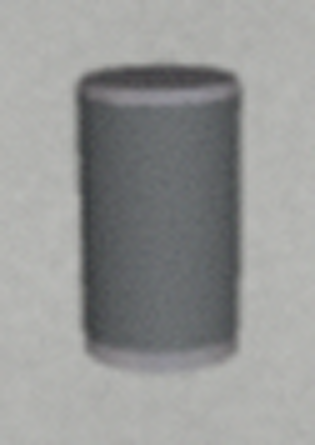

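```bash
python3 - <<'E'
from h import *
a=cv2.imread('pics/scene0.png')[225:275,345:395]; b=cv2.imread('pics/side0.png')[235:285,195:245]
w=cv2.imread('pics/w1.png')[355:455,90:190]
z=lambda i,f: cv2.resize(i,(390,390),interpolation=cv2.INTER_CUBIC)
cv2.imwrite('pics/ends.png',np.hstack([z(a,0),z(b,0)]))
E
```

```text
(no output)
```

View pics/ends.png

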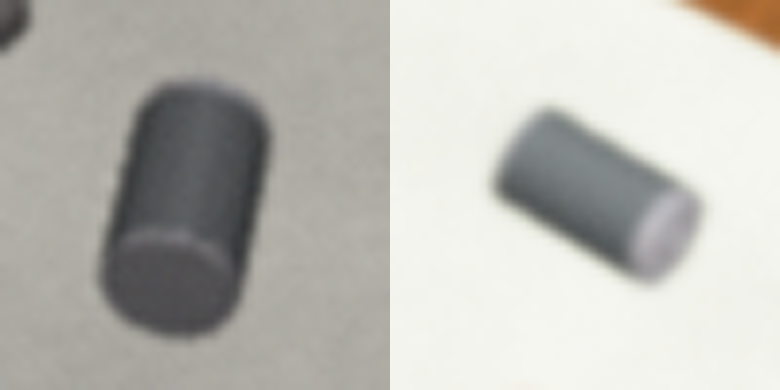

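```bash
python3 - <<'E'
from h import *
d=np.load('scene0.npy');P=pts('scene',d);print('pebble',P[225,342].round(0))
go((473.5,148.4,4),(1,0.025,0))
E
```

```text
pebble [417.  84.  18.]
shift [ -2.   -0.5 147. ] turn [ 0.001 -0.002 -0.009]
```

```bash
python3 -m crank '[[[-2,-0.5,40],[0,0,-0.009],60],[[-2,-0.5,80],[0,0,-0.009],60],[[-2,-0.5,115],[0,0,-0.009],60],[[-2,-0.5,135],[0,0,-0.009],60],[[-2,-0.5,147],[0,0,-0.009],60],[[-2,-0.5,147],[0,0,-0.009],60],[[-2,-0.5,147],[0,0,-0.009],30],[[-2,-0.5,147],[0,0,-0.009],25],[[-2,-0.5,147],[0,0,-0.009],20],[[-2,-0.5,147],[0,0,-0.009],20],[[-2,-0.5,147],[0,0,-0.009],20],[[-2,-0.5,147],[0,0,-0.009],20]]'
python3 - <<'E'
from h import *
s=r.get_state();print(s['position'],s['finger_gap']*85.4,s['ft_force'],s['torque'])
E
```

```text
time: 5.22
position: [473.5, 148.4, 4.0]
tcp_rot: [3.141, 0.039, 0.002]
ft_force: [-0.2, 0.2, 0.3]
finger_gap: 0.235
[473.47033919 148.42815593   3.99322796] 20.10158162612705 [-0.17774567  0.15382619  0.26332921] [-0.00260176 -0.00614379 -0.05755307]
```

```bash
python3 - <<'E'
from h import *
im,d=vision.capture('wrist'); P=pts('wrist',d); a,_=vision.capture('scene'); b,_=vision.capture('side')
z=lambda i: cv2.resize(i,(400,300),interpolation=cv2.INTER_CUBIC)
save(np.vstack([np.hstack([z(im),z(a[200:305,300:440])]),np.hstack([z(b[210:315,150:290]),z(im[150:,140:420])])]),'g1.png')
s=r.get_state();print(s['finger_gap']*85.4,s['time'])
E
```

```text
19.847663638961166 5.375
```

View pics/g1.png

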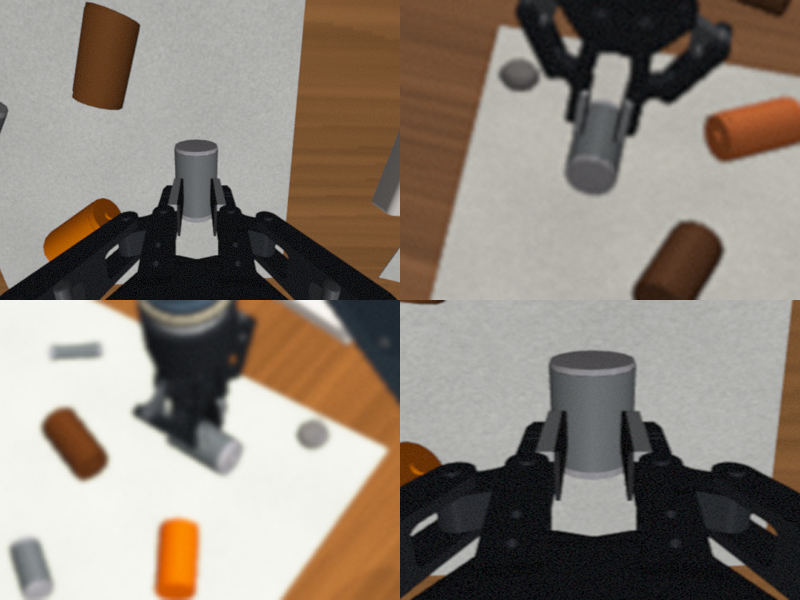

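```bash
python3 -m crank '[[[0,0,0],[0,0,0],0],[[0,0,0],[0,0,0],0],[[0,0,0],[0,0,0],0],[[0,0,0],[0,0,0],0]]'
python3 - <<'E'
from h import *
im,d=vision.capture('wrist');np.save('w3.npy',d);P=pts('wrist',d);np.save('w3P.npy',P)
# finger/cell profile
m=(d>0)&(abs(P[...,0]-474)<70)&(abs(P[...,1]-148)<40)&(P[...,2]>3)&(P[...,2]<60)
for x0 in range(430,520,6):
    k=m&(abs(P[...,0]-x0)<3); q=P[k]
    if len(q): print(x0,len(q),'y',np.percentile(q[:,1],[1,99]).round(1),'z',np.percentile(q[:,2],[1,50,99]).round(1))
print(r.get_state()['finger_gap']*85.4,r.get_state()['ft_force'])
E
```

```text
time: 5.88
position: [474.4, 148.5, 5.9]
tcp_rot: [3.141, 0.039, 0.007]
ft_force: [-1.6, 0.1, 16.8]
finger_gap: 0.002
466 8 y [131.1 165.1] z [17.8 20.5 22.1]
472 59 y [131.4 164.9] z [19.1 23.6 27.5]
478 461 y [132.  164.7] z [21.  31.6 59.6]
484 1512 y [132.6 163.9] z [22.2 45.  59.7]
490 615 y [132.2 165.3] z [20.5 31.7 34.4]
496 636 y [132.5 165.2] z [21.4 31.7 34.5]
502 1330 y [132.8 164.6] z [ 4.  25.6 34.1]
0.2044403528816453 [-0.96828755 -0.48164967 16.67712936]
```

```bash
python3 - <<'E'
from h import *
im,d=vision.capture('wrist');P=pts('wrist',d);b,_=vision.capture('scene'); c,_=vision.capture('side')
print('TCP px',proj('wrist',(474.4,148.5,5.9)),proj('wrist',(474.4,148.5,34)))
Z=P[...,2].copy();Z[d==0]=0
zz=cv2.applyColorMap(np.uint8(np.clip(Z*3,0,255)),cv2.COLORMAP_JET)[...,::-1]
s=lambda i: cv2.resize(i,(400,300),interpolation=cv2.INTER_CUBIC)
save(np.vstack([np.hstack([s(im[150:360,140:420]),s(zz[150:360,140:420])]),np.hstack([s(b[215:290,320:420]),s(c[225:300,180:280])])]),'g2.png')
E
```

```text
TCP px [np.float64(275.093546094434), np.float64(243.04306761476963)] [np.float64(275.06300682600073), np.float64(265.18400646005466)]
```

View pics/g2.png

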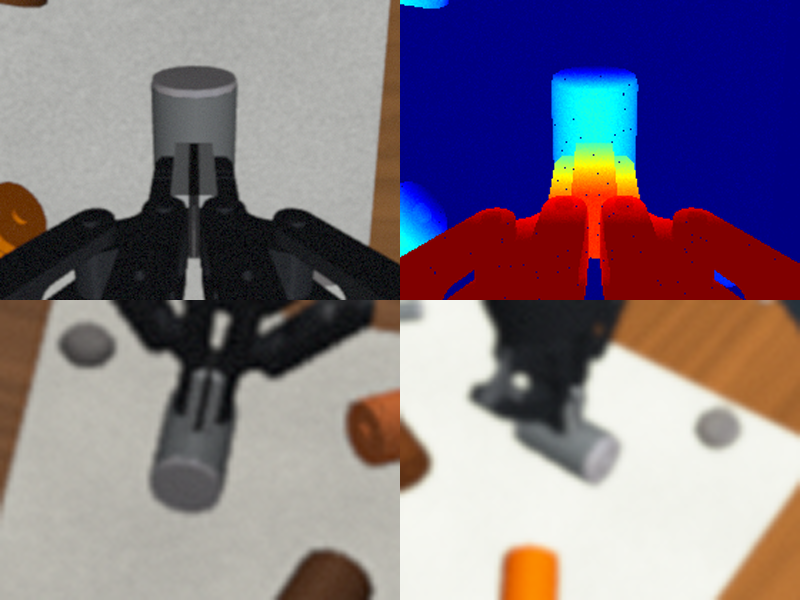

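```bash
python3 -m crank '[[[0,0,-10],[0,0,0],0],[[0,0,-40],[0,0,0],0],[[0,0,-60],[0,0,0],0],[[0,0,-60],[0,0,0],0]]'
cat > tip.py <<'E'
from h import *
im,d=vision.capture('wrist');P=pts('wrist',d);p0,R0=tool();T=R0.inv().apply((P-p0).reshape(-1,3)).reshape(P.shape)
print(r.get_state()['finger_gap']*85.4,p0)
g=np.uint8(cv2.cvtColor(im,cv2.COLOR_RGB2GRAY))
# finger points: in tool frame |x|<16,|y|<60,z>-60
m=(d>0)&(abs(T[...,0])<14)&(abs(T[...,1])<62)&(T[...,2]>-80)&(T[...,2]<8)
q=T[m];print(len(q),'tip z max',np.percentile(q[:,2],[90,97,99,100]).round(1))
for z in range(-45,8,3):
    k=abs(q[:,2]-z)<1.5
    if k.sum(): print(z,k.sum(),'x',np.percentile(q[k][:,0],[2,98]).round(1),'y',np.percentile(q[k][:,1],[1,99]).round(1),'|y| min',abs(q[k][:,1]).min().round(1))
m=(d>0)&(np.hypot(P[...,0]-474,P[...,1]-148)<55)&(P[...,2]>14)&(P[...,2]<38)
print('cell',cv2.minAreaRect(P[m][:,:2].astype(np.float32)),P[m][:,2].max())
E
python3 tip.py
```

```text
time: 6.58
position: [475.3, 148.7, 67.2]
tcp_rot: [3.141, 0.04, 0.012]
ft_force: [0.4, 0.4, 0.4]
finger_gap: 0.001
0.29538254430730804 [474.52770436 148.61515122  66.30675222]
5267 tip z max [-43.  -36.  -33.6 -30.2]
-45 171 x [ 6.3 11.3] y [-13.   13.3] |y| min 0.1
-42 162 x [ 6.4 11.5] y [-12.8  13.7] |y| min 0.1
-39 158 x [ 6.4 11.3] y [-13.   13.4] |y| min 0.0
-36 126 x [ 6.3 11.4] y [-12.   12.6] |y| min 0.0
-33 93 x [ 6.4 11.5] y [-11.2  11.8] |y| min 0.0
-30 9 x [10.2 10.8] y [-6.   6.7] |y| min 0.0
cell ((473.67645263671875, 148.1966094970703), (59.42379379272461, 34.16080856323242), 1.4637409448623657) 34.972348862233304
```

```bash
python3 -m crank '[[[0,0,0],[0,0,0],60],[[0,0,0],[0,0,0],60],[[0,0,0],[0,0,0],60],[[0,0,0],[0,0,0],60]]'; python3 tip.py; python3 - <<'E'
from h import *
go((473.4,148.3,-25),(1,0.025,0))
E
```

```text
time: 7.12
position: [474.3, 148.6, 66.0]
tcp_rot: [3.141, 0.039, 0.008]
ft_force: [0.5, 0.3, -0.2]
finger_gap: 0.705
59.951124688929795 [474.39683323 148.58292184  66.06516924]
5269 tip z max [-42.4 -37.6 -34.9 -32.4]
-45 263 x [-10.   11.3] y [-42.8  43.5] |y| min 29.4
-42 255 x [-10.   11.3] y [-42.2  42.5] |y| min 29.5
-39 207 x [-10.2  11.3] y [-41.   41.8] |y| min 29.4
-36 107 x [-10.5  10.9] y [-35.6  35.7] |y| min 29.4
-33 46 x [-7.1  7.8] y [-29.9  30.5] |y| min 29.5
cell ((474.3500671386719, 148.25643920898438), (60.082035064697266, 34.149593353271484), 1.5766502618789673) 35.4866421062049
shift [-1.5  0.2 91.1] turn [ 0.    -0.005  0.   ]
```

```bash
python3 -m crank '[[[-1.5,0,30],[0,0,0],60],[[-1.5,0,60],[0,0,0],60],[[-1.5,0,80],[0,0,0],60],[[-1.5,0,91],[0,0,0],60],[[-1.5,0,91],[0,0,0],60],[[-1.5,0,91],[0,0,0],20],[[-1.5,0,91],[0,0,0],20],[[-1.5,0,91],[0,0,0],20],[[-1.5,0,91],[0,0,0],20],[[-1.5,0,91],[0,0,0],20]]'
python3 - <<'E'
from h import *
s=r.get_state();print(s['position'],s['finger_gap']*85.4,s['ft_force'],s['torque'])
E
```

```text
time: 8.43
position: [474.1, 148.6, -23.9]
tcp_rot: [3.141, 0.04, 0.011]
ft_force: [-0.3, -0.3, 5.4]
finger_gap: 0.374
[474.05006691 148.58538055 -23.91868778] 31.958243403122992 [-0.29523335 -0.25587362  5.39387828] [-0.03242105  0.07219539 -0.08295613]
```

```bash
python3 -m crank '[[[0,0,0],[0,0,0],0],[[0,0,-20],[0,0,0],0],[[0,0,-60],[0,0,0],0],[[0,0,-100],[0,0,0],0],[[0,0,-140],[0,0,0],0],[[0,0,-140],[0,0,0],0]]'
cat > held.py <<'E'
from h import *
im,d=vision.capture('wrist');P=pts('wrist',d);p0,R0=tool();T=R0.inv().apply((P-p0).reshape(-1,3)).reshape(P.shape)
s=r.get_state();print(s['finger_gap']*85.4,p0,s['ft_force'])
m=(d>0)&(T[...,0]>12)&(T[...,0]<60)&(abs(T[...,1])<25)&(T[...,2]>-75)&(T[...,2]<5)
q=T[m];print(len(q),'x',np.percentile(q[:,0],[50,98,99.5]).round(1),'y',np.percentile(q[:,1],[1,99]).round(1),'z',np.percentile(q[:,2],[1,99]).round(1))
# ridge line (top of cell): min z at |y|<3
for x in range(13,36,3):
    k=(abs(q[:,0]-x)<1.5)&(abs(q[:,1]-np.median(q[:,1]))<3)
    if k.sum()>3: print(x,'top z',np.median(q[k][:,2]).round(2),end='; ')
k=q[:,0]>np.percentile(q[:,0],99)-1.0; e=q[k]; print('\nend face x',np.median(e[:,0]).round(1),'z range',np.percentile(e[:,2],[1,99]).round(1),'y',np.percentile(e[:,1],[1,99]).round(1))
save(cv2.resize(im,(640,480)),'held.png')
E
python3 held.py
```

```text
time: 9.18
position: [475.1, 148.9, 118.7]
tcp_rot: [-3.141, -0.04, -0.022]
ft_force: [-0.5, -0.1, -2.7]
finger_gap: 0.373
32.28366533656127 [473.57188394 148.69896291 116.98117771] [-0.42775646 -0.03738121 -1.81922673]
4395 x [25.4 30.6 30.8] y [-23.1  22.8] z [-74.4 -27.1]
13 top z -57.39; 16 top z -57.34; 19 top z -57.26; 22 top z -57.25; 25 top z -57.28; 28 top z -56.9; 31 top z -44.33; 
end face x 30.2 z range [-57.  -25.9] y [-15.   15.6]
```

```bash
cat > plan.py <<'E'
from h import *
A=np.radians(176.44); EX=np.array([np.cos(A),np.sin(A),0]); Z=np.array([0,0,1.]); EY=np.cross(Z,EX)
M=np.array([551.88,-76.83,0])-43.7*EX
H=np.array([0,0.2,-40.3])   # cell centre in tool
def pose(cx,cz,th,cy=0):
    t=np.radians(th); x=-EX*np.cos(t)-Z*np.sin(t); z=-Z*np.cos(t)+EX*np.sin(t)
    Rt=R.from_matrix(np.stack([x,np.cross(z,x),z],1)); C=M+EX*cx+EY*cy+Z*cz; return C-Rt.apply(H),Rt
def delta(cx,cz,th):
    t=np.radians(th); return (36.75-(cz-39)*np.sin(t))/np.cos(t)-31-cx
def show(*L):
    for l in L:
        p,Rt=pose(*l); print(l,'d=%.1f'%delta(*l[:3]),p.round(1),end=' '); go(p,Rt=Rt)
def now():
    p,Rt=tool(); C=p+Rt.apply(H)-M; x=Rt.apply([1,0,0]); s=r.get_state()
    cx,cz,th=C@EX,C[2],np.degrees(np.arcsin(-x[2]))
    f=s['ft_force']; print('t %.2f cx %.2f cy %.2f cz %.2f tilt %.2f yawerr %.2f d_pred %.2f'%(s['time'],cx,C@EY,cz,th,np.degrees(np.arctan2(-x@EY,-x@EX)),delta(cx,cz,th)),'F lamp',[round(float(v),1) for v in(f@EX,f@EY,f[2])],'gap',round(s['finger_gap']*85.4,1))
E
python3 - <<'E'
from plan import *
now(); show((7,110,0),(7,110,20),(7,52,20))
E
```

```text
t 9.22 cx 136.24 cy -220.00 cz 157.28 tilt -0.56 yawerr 5.01 d_pred -129.33 F lamp [0.4, 0.1, -1.8] gap 32.3
(7, 110, 0) d=-1.2 [588.5 -78.9  69.7] shift [108.7 230.4  48.4] turn [-0.    -0.01   0.087]
(7, 110, 20) d=-24.7 [574.8 -78.1  72.1] shift [ 95.  229.2  45.8] turn [ 0.015 -0.359  0.087]
(7, 52, 20) d=-3.6 [574.8 -78.1  14.1] shift [ 94.4 229.2 103.8] turn [ 0.015 -0.359  0.087]
```

```bash
python3 -m crank '[[[20,45,0],[0,0,0],0],[[42,100,5],[0,0,0.04],0],[[65,155,20],[0,0,0.087],0],[[85,205,35],[0.005,-0.1,0.087],0],[[92,222,42],[0.01,-0.2,0.087],0],[[95,229,46],[0.015,-0.3,0.087],0],[[95,229,46],[0.015,-0.359,0.087],0],[[95,229,46],[0.015,-0.359,0.087],0],[[95,229,46],[0.015,-0.359,0.087],0]]'; python3 held.py; python3 - <<'E'
from plan import *
now(); show((7,70,20),(7,52,20),(2,51,20))
E
```

```text
time: 10.35
position: [573.4, -77.3, 70.7]
tcp_rot: [-3.08, 0.096, 0.547]
ft_force: [0.9, -0.2, -1.4]
finger_gap: 0.376
32.22430346476179 [573.54892474 -77.32402314  71.26210592] [-0.27261631 -0.34225417 -1.79850884]
4477 x [25.3 30.8 30.9] y [-23.   23.1] z [-74.4 -27. ]
13 top z -57.12; 16 top z -57.29; 19 top z -57.21; 22 top z -57.12; 25 top z -57.21; 28 top z -56.95; 31 top z -44.35; 
end face x 30.4 z range [-56.8 -25.2] y [-15.1  15.6]
t 10.40 cx 8.18 cy -0.63 cz 109.10 tilt 20.11 yawerr -0.00 d_pred -25.72 F lamp [0.3, 0.4, -1.8] gap 32.2
(7, 70, 20) d=-10.2 [574.8 -78.1  32.1] shift [14.6  0.7 36.3] turn [-0.001  0.002 -0.   ]
(7, 52, 20) d=-3.6 [574.8 -78.1  14.1] shift [20.8  0.7 53.2] turn [-0.001  0.002 -0.   ]
(2, 51, 20) d=1.7 [579.8 -78.4  13.1] shift [25.9  0.7 52.4] turn [-0.001  0.002 -0.   ]
```

View pics/held.png

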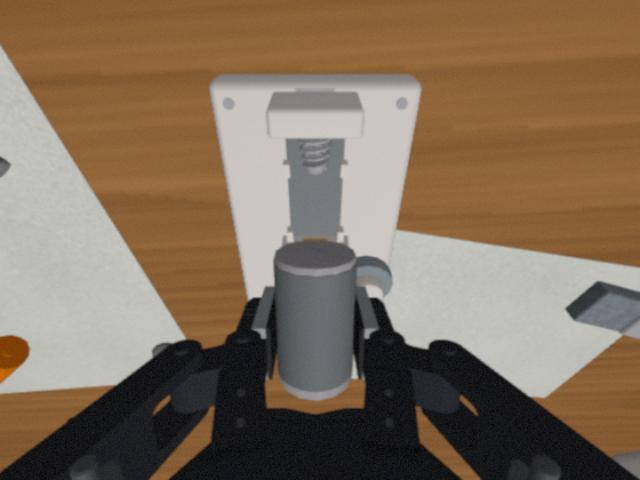

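```bash
python3 - <<'E'
from plan import *
im,d=vision.capture('wrist');P=pts('wrist',d)-M; X=P@EX;Y=P@EY;Zz=P[...,2]
for nm,x0,x1,z0,z1 in[('block',-75,-40,48,56),('coil',-48,-18,36,48),('cheek',-30,-10,26.5,32)]:
    m=(d>0)&(X>x0)&(X<x1)&(abs(Y)<24)&(Zz>z0)&(Zz<z1); print(nm,m.sum(),'x',np.percentile(X[m],[1,3,50,97,99]).round(1),'y',np.percentile(Y[m],[1,50,99]).round(1),'z',np.percentile(Zz[m],[50,95]).round(1))
m=(d>0)&(abs(X)<30)&(abs(Y)<10)&(Zz<26);print('deck',np.median(Zz[m]))
E
```

```text
block 2313 x [-63.3 -63.1 -57.4 -50.2 -49.8] y [-21.7  -0.8  20.7] z [51.9 53. ]
coil 487 x [-46.7 -46.6 -36.4 -27.7 -26.4] y [-8.3 -0.2  7.3] z [44.2 47.4]
cheek 168 x [-25.6 -25.4 -22.  -17.1 -16.9] y [-18.8  14.1  18. ] z [28.9 29.9]
deck 22.90914013827441
```

```bash
python3 -m crank '[[[7,0.3,18],[0,0,0],0],[[14.6,0.3,36],[0,0,0],0],[[19,0.3,48],[0,0,0],0],[[20.8,0.3,53],[0,0,0],0],[[20.8,0.3,53],[0,0,0],0],[[20.8,0.3,53],[0,0,0],0]]'; python3 - <<'E'
from plan import *
now(); show((2,51,20,-.3),(0,50.5,20,-.3),(-3.5,50,20,-.3))
E
```

```text
time: 11.2
position: [575.6, -77.9, 15.2]
tcp_rot: [-3.082, 0.096, 0.544]
ft_force: [1.5, -0.3, -1.5]
finger_gap: 0.378
t 11.20 cx 6.18 cy -0.16 cz 53.06 tilt 20.01 yawerr -0.01 d_pred -3.19 F lamp [-1.5, 0.2, -1.5] gap 32.3
(2, 51, 20, -0.3) d=1.7 [579.8 -78.1  13.1] shift [ 4.6 -0.1  0.5] turn [-0.  0. -0.]
(0, 50.5, 20, -0.3) d=3.9 [581.8 -78.2  12.6] shift [ 6.7 -0.1  0.3] turn [-0.  0. -0.]
(-3.5, 50, 20, -0.3) d=7.6 [585.3 -78.4  12.1] shift [10.2 -0.1 -0.4] turn [-0.  0. -0.]
```

```bash
python3 -m crank '[[[2.5,0,0.3],[0,0,0],0],[[4.6,0,0.5],[0,0,0],0],[[6.7,0,0.3],[0,0,0],0],[[6.7,0,0.3],[0,0,0],0],[[6.7,0,0.3],[0,0,0],0]]'; python3 - <<'E'
from plan import *
now(); vision.capture('wrist'); now(); show((-2,50,20,-.3),(-3.5,50,20,-.3))
E
```

```text
time: 11.82
position: [580.9, -78.2, 12.8]
tcp_rot: [-3.081, 0.096, 0.547]
ft_force: [-4.0, 0.8, 2.7]
finger_gap: 0.375
t 11.82 cx 0.81 cy -0.23 cz 50.69 tilt 20.13 yawerr -0.00 d_pred 3.05 F lamp [4.0, -0.5, 2.7] gap 32.1
t 11.88 cx 0.76 cy -0.25 cz 50.66 tilt 20.12 yawerr -0.00 d_pred 3.11 F lamp [4.2, 0.2, 2.3] gap 32.0
(-2, 50, 20, -0.3) d=6.1 [583.8 -78.3  12.1] shift [ 2.9 -0.  -0.3] turn [-0.     0.002 -0.   ]
(-3.5, 50, 20, -0.3) d=7.6 [585.3 -78.4  12.1] shift [ 4.3 -0.  -0.8] turn [-0.     0.002 -0.   ]
```

```bash
python3 -m crank '[[[1.5,0,-0.2],[0,0,0],0],[[3,0,-0.4],[0,0,0],0],[[4.5,0,-0.8],[0,0,0],0],[[4.5,0,-0.8],[0,0,0],0],[[4.5,0,-0.8],[0,0,0],0]]'; python3 held.py | head -3; python3 - <<'E'
from plan import *
now(); show((-3.8,50,20,-.3),(-3.6,47.6,15,-.3),(-2.8,45,10,-.3),(-2.2,42,5,-.3),(-1.8,39.8,0,-.3))
E
```

```text
time: 12.5
position: [582.9, -78.2, 12.6]
tcp_rot: [-3.079, 0.095, 0.556]
ft_force: [-8.9, -0.3, 6.1]
finger_gap: 0.37
32.259879342943194 [582.87786903 -78.25936694  12.62862861] [-7.71892754  0.1288448   5.70370858]
10286 x [31.9 59.5 59.9] y [-23.8  23.7] z [-73.3 -15.9]
13 top z -57.64; 16 top z -57.46; 19 top z -57.41; 22 top z -57.45; 25 top z -57.45; 28 top z -57.13; 31 top z -50.35; 34 top z -45.7; 
t 12.55 cx -1.42 cy -0.28 cz 50.39 tilt 20.46 yawerr 0.01 d_pred 5.39 F lamp [7.7, 0.4, 5.7] gap 32.3
(-3.8, 50, 20, -0.3) d=7.9 [585.6 -78.4  12.1] shift [ 2.7 -0.  -0.5] turn [-0.     0.008  0.   ]
(-3.6, 47.6, 15, -0.3) d=8.3 [588.7 -78.6   8.7] shift [ 6.9 -0.   1.7] turn [-0.     0.095  0.   ]
(-2.8, 45, 10, -0.3) d=8.1 [591.3 -78.8   5.3] shift [10.5  0.   3.9] turn [-0.     0.183  0.   ]
(-2.2, 42, 5, -0.3) d=7.8 [594.2 -79.    1.9] shift [14.4  0.   6.1] turn [-0.001  0.27   0.   ]
(-1.8, 39.8, 0, -0.3) d=7.5 [ 5.973e+02 -7.920e+01 -5.000e-01] shift [18.1  0.   7.2] turn [-0.001  0.357  0.   ]
```

```bash
python3 - <<'E'
from plan import *
now(); show((-3.7,51.5,15,-.3),(-4,52,10,-.3),(-4.2,49,9,-.3))
E
```

```text
t 12.55 cx -1.42 cy -0.28 cz 50.39 tilt 20.46 yawerr 0.01 d_pred 5.39 F lamp [7.7, 0.4, 5.7] gap 32.3
(-3.7, 51.5, 15, -0.3) d=7.4 [588.8 -78.6  12.6] shift [ 5.6 -0.  -2. ] turn [-0.     0.095  0.   ]
(-4, 52, 10, -0.3) d=8.0 [592.5 -78.9  12.3] shift [ 9.2 -0.  -3.1] turn [-0.     0.183  0.   ]
(-4.2, 49, 9, -0.3) d=8.8 [593.4 -78.9   9.2] shift [11.1 -0.  -0.5] turn [-0.001  0.2    0.   ]
```

```bash
python3 -m crank '[[[4,0,-1.2],[0,0.05,0],0],[[5.6,0,-2],[0,0.095,0],0],[[7.4,0,-2.6],[0,0.14,0],0],[[9.2,0,-3.1],[0,0.183,0],0],[[9.2,0,-3.1],[0,0.183,0],0]]'; python3 - <<'E'
from plan import *
now(); show((-4,52,10,-.3),(-4.2,49,9,-.3),(-4.2,46,8,-.3),(-4.2,43,5,-.3),(-4.2,39.5,0,-.3))
E
```

```text
time: 13.18
position: [589.0, -77.9, 11.8]
tcp_rot: [-3.12, 0.097, 0.283]
ft_force: [-6.4, 1.3, 2.0]
finger_gap: 0.377
t 13.18 cx -0.66 cy -0.95 cz 51.47 tilt 10.37 yawerr 0.02 d_pred 4.74 F lamp [6.5, -0.9, 2.0] gap 32.2
(-4, 52, 10, -0.3) d=8.0 [592.5 -78.9  12.3] shift [ 3.5  0.7 -1.1] turn [-0.002  0.006  0.   ]
(-4.2, 49, 9, -0.3) d=8.8 [593.4 -78.9   9.2] shift [4.9 0.7 1.8] turn [-0.002  0.024  0.   ]
(-4.2, 46, 8, -0.3) d=9.3 [594.1 -79.    6.1] shift [6.1 0.7 4.7] turn [-0.002  0.041  0.   ]
(-4.2, 43, 5, -0.3) d=9.7 [596.2 -79.1   2.9] shift [8.8 0.7 7.5] turn [-0.002  0.094  0.   ]
(-4.2, 39.5, 0, -0.3) d=9.9 [599.7 -79.3  -0.8] shift [12.9  0.8 10.5] turn [-0.002  0.181  0.   ]
```

```bash
python3 -m crank '[[[4,0.6,-1],[0,0,0],0],[[5.5,0.6,-1.4],[0,0,0],0],[[5.5,0.6,-1.4],[0,0,0],0],[[5.5,0.6,-1.4],[0,0,0],0]]'; python3 - <<'E'
from plan import *
now(); vision.capture('wrist'); now(); show((-6,52,10,-.3),(-6.3,49,9,-.3),(-6.5,46,8,-.3))
E
```

```text
time: 13.68
position: [590.3, -77.9, 11.9]
tcp_rot: [-3.117, 0.096, 0.298]
ft_force: [-9.5, 0.5, 3.9]
finger_gap: 0.378
t 13.68 cx -2.30 cy -0.97 cz 51.48 tilt 10.92 yawerr 0.05 d_pred 6.32 F lamp [9.5, 0.0, 3.9] gap 32.3
t 13.72 cx -2.32 cy -0.94 cz 51.49 tilt 10.92 yawerr 0.04 d_pred 6.34 F lamp [8.7, 0.8, 3.9] gap 32.3
(-6, 52, 10, -0.3) d=10.0 [594.5 -79.   12.3] shift [ 4.2  0.8 -1.2] turn [-0.003  0.016  0.001]
(-6.3, 49, 9, -0.3) d=10.9 [595.5 -79.    9.2] shift [5.7 0.8 1.7] turn [-0.003  0.033  0.001]
(-6.5, 46, 8, -0.3) d=11.6 [596.4 -79.1   6.1] shift [7.2 0.8 4.5] turn [-0.003  0.051  0.001]
```

```bash
python3 -m crank '[[[4.2,0.8,-1],[0,0.01,0],0],[[4.9,0.8,0.2],[0,0.02,0],0],[[5.7,0.8,1.7],[0,0.033,0],0],[[6.3,0.8,3],[0,0.04,0],0],[[6.8,0.8,4.5],[0,0.051,0],0],[[6.8,0.8,4.5],[0,0.051,0],0]]'; python3 - <<'E'
from plan import *
now(); vision.capture('wrist'); now(); show((-6,46,8,-.3),(-6,43,5,-.3),(-6,40,0,-.3))
E
```

```text
time: 14.48
position: [590.9, -77.9, 5.5]
tcp_rot: [-3.122, 0.096, 0.235]
ft_force: [-8.9, 0.0, 2.1]
finger_gap: 0.373
t 14.47 cx -1.30 cy -0.97 cz 45.30 tilt 8.62 yawerr 0.07 d_pred 6.52 F lamp [8.9, 0.5, 2.1] gap 31.8
t 14.53 cx -1.36 cy -0.93 cz 45.27 tilt 8.62 yawerr 0.07 d_pred 6.57 F lamp [9.4, 0.4, 2.2] gap 32.1
(-6, 46, 8, -0.3) d=11.1 [595.9 -79.1   6.1] shift [ 4.9  0.8 -1.4] turn [-0.005  0.011  0.001]
(-6, 43, 5, -0.3) d=11.5 [598.  -79.2   2.9] shift [7.5 0.8 1.5] turn [-0.005  0.063  0.001]
(-6, 40, 0, -0.3) d=11.8 [ 6.015e+02 -7.940e+01 -3.000e-01] shift [11.4  0.9  4.1] turn [-0.005  0.15   0.001]
```

```bash
python3 -m crank '[[[6,0.5,-1],[0,0.02,0],0],[[7.5,0.5,0],[0,0.04,0],0],[[9,0.5,1],[0,0.063,0],0],[[10.5,0.5,2],[0,0.09,0],0],[[11,0.5,2.6],[0,0.1,0],0],[[11,0.5,2.6],[0,0.1,0],0]]'; python3 - <<'E'
from plan import *
now(); vision.capture('wrist'); now(); show((-8,42,3,-.3),(-8,40,0,-.3),(-8,39,0,-.3))
E
```

```text
time: 15.28
position: [594.7, -77.5, -0.1]
tcp_rot: [-3.129, 0.095, 0.1]
ft_force: [-11.4, 1.5, 2.6]
finger_gap: 0.376
t 15.28 cx -1.70 cy -1.48 cz 40.15 tilt 3.67 yawerr 0.08 d_pred 7.45 F lamp [11.5, -0.8, 2.6] gap 32.1
t 15.32 cx -1.71 cy -1.47 cz 40.13 tilt 3.68 yawerr 0.08 d_pred 7.46 F lamp [11.4, 1.0, 3.1] gap 31.9
(-8, 42, 3, -0.3) d=13.6 [601.4 -79.4   1.8] shift [ 6.6  1.5 -2.3] turn [-0.007  0.012  0.001]
(-8, 40, 0, -0.3) d=13.8 [ 6.035e+02 -7.950e+01 -3.000e-01] shift [ 8.9  1.5 -0.4] turn [-0.007  0.064  0.001]
(-8, 39, 0, -0.3) d=13.8 [603.5 -79.5  -1.3] shift [8.9 1.5 0.6] turn [-0.007  0.064  0.001]
```

```bash
python3 -m crank '[[[7,1.5,-1.5],[-0.003,0.03,0],0],[[8.5,1.5,-0.6],[-0.007,0.064,0],0],[[8.5,1.5,-0.4],[-0.007,0.075,0],0],[[8.5,1.5,-0.2],[-0.007,0.075,0],0]]'; python3 - <<'E'
from plan import *
now(); im,d=vision.capture('wrist'); now(); save(cv2.resize(im[100:310,140:420],(800,600),interpolation=cv2.INTER_CUBIC),'in.png'); show((-6,40,0,-.3))
E
```

```text
time: 15.82
position: [596.6, -77.8, -1.9]
tcp_rot: [-3.137, 0.095, 0.004]
ft_force: [-11.4, 0.1, 4.7]
finger_gap: 0.375
t 15.82 cx -1.07 cy -1.51 cz 38.45 tilt 0.15 yawerr 0.09 d_pred 6.82 F lamp [11.4, 0.6, 4.7] gap 32.0
t 15.88 cx -1.08 cy -1.49 cz 38.45 tilt 0.16 yawerr 0.10 d_pred 6.84 F lamp [12.3, 1.0, 3.5] gap 31.8
(-6, 40, 0, -0.3) d=11.8 [ 6.015e+02 -7.940e+01 -3.000e-01] shift [ 5.   1.3 -1.6] turn [-0.003  0.003  0.002]
```

View pics/in.png

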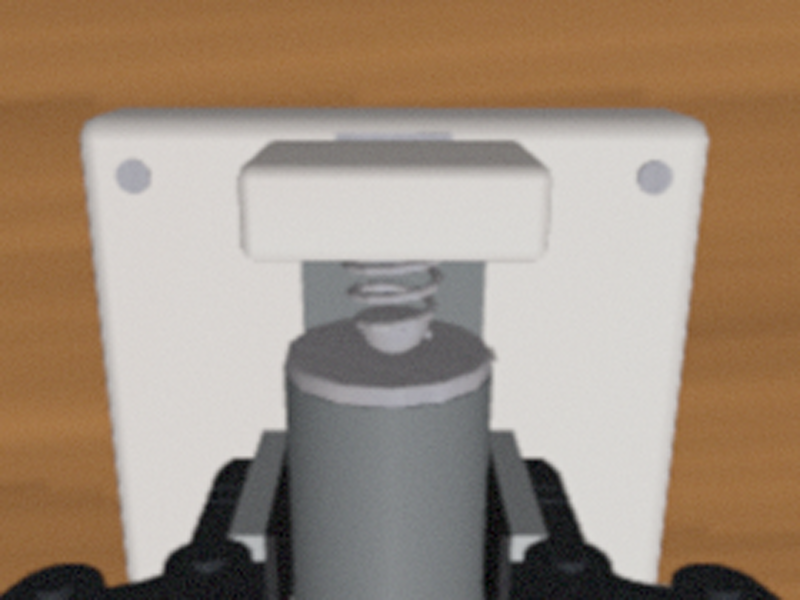

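```bash
python3 -m crank '[[[0,0,-0.3],[0,0,0],0],[[0,0,-0.3],[0,0,0],0],[[0,0,-0.3],[0,0,0],36],[[0,0,-0.3],[0,0,0],42],[[0,0,-0.3],[0,0,0],50],[[0,0,-0.3],[0,0,0],50],[[0,0,-0.3],[0,0,0],50],[[0,0,-25],[0,0,0],50],[[0,0,-60],[0,0,0],50],[[0,0,-110],[0,0,0],50],[[0,0,-110],[0,0,0],50]]'; cat > chk.py <<'E'
from plan import *
now(); im,d=vision.capture('wrist');P=pts('wrist',d)-M; X=P@EX;Y=P@EY;Zz=P[...,2]
m=(d>0)&(X>-36)&(X<40)&(abs(Y)<30)&(Zz>44)&(Zz<75)
q=np.stack([X[m],Y[m]],1).astype(np.float32);print(m.sum(),cv2.minAreaRect(q),'z top',np.percentile(Zz[m],[50,98]))
for x in range(-28,32,8):
    k=m&(abs(X-x)<4)&(abs(Y-np.median(Y[m]))<3); print(x,np.median(Zz[k]).round(1),end='; ')
print('deck',np.median(Zz[(d>0)&(abs(X)<25)&(abs(abs(Y)-30)<5)]))
save(cv2.resize(im,(800,600),interpolation=cv2.INTER_CUBIC),'chk.png')
E
python3 chk.py
```

```text
time: 17.25
position: [600.2, -79.1, 112.4]
tcp_rot: [-3.139, 0.095, -0.01]
ft_force: [-0.3, 0.4, 0.1]
finger_gap: 0.586
t 17.25 cx -4.44 cy -0.45 cz 152.75 tilt -0.38 yawerr 0.10 d_pred 10.94 F lamp [0.3, -0.3, 0.1] gap 50.1
2510 ((-2.288419723510742, -1.6515846252441406), (31.31840705871582, 66.28701782226562), 89.04035949707031) z top [51.71514588 54.39034013]
-28 52.3; -20 53.2; -12 53.5; -4 53.6; 4 53.5; 12 53.6; 20 53.7; 28 53.8; deck 181.15796770198205
```

View pics/chk.png

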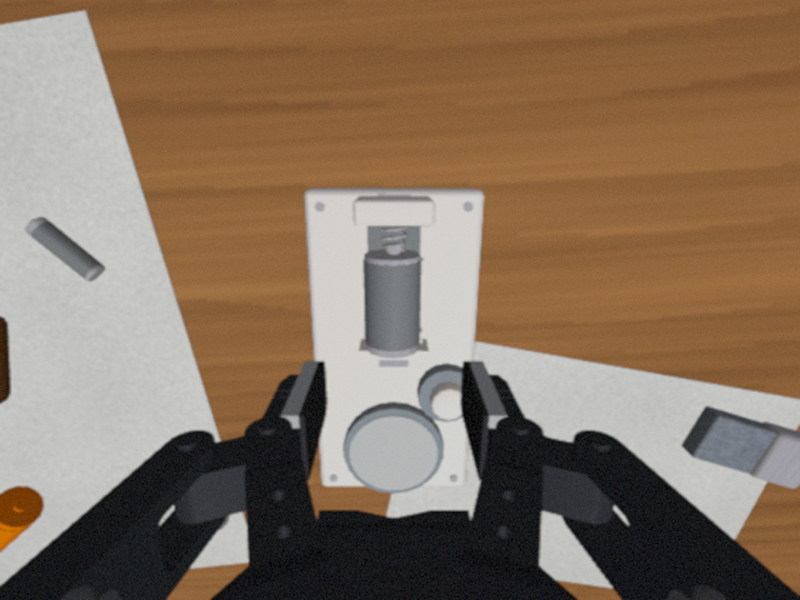

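```bash
cat > chk2.py <<'E'
from plan import *
for cam in['wrist','scene','side']:
    im,d=vision.capture(cam);P=pts(cam,d)-M; X=P@EX;Y=P@EY;Zz=P[...,2]
    b=(d>0)&(X>-61)&(X<-51)&(abs(Y)<18)&(Zz>45)&(Zz<60); zb=np.median(Zz[b])
    m=(d>0)&(abs(X)<45)&(X>-36)&(abs(Y)<20)&(Zz>48)&(Zz<62)
    xs=X[m];print(cam,m.sum(),'block z',zb.round(1),'cell X',np.percentile(xs,[1,3,50,97,99]).round(1),'Y',np.percentile(Y[m],[2,98]).round(1))
    for x0 in(-20,-10,0,10,20):
        k=m&(abs(X-x0)<5)
        if k.sum()>5: print(x0,'topz',np.percentile(Zz[k],90).round(1),'y of ridge',np.median(Y[k&(Zz>np.percentile(Zz[k],70))]).round(1),end='; ')
    print()
E
python3 chk2.py
```

```text
wrist 2208 block z 49.6 cell X [-29.1 -28.2  -1.5  28.   29.1] Y [-14.2  10.8]
-20 topz 54.1 y of ridge -1.4; -10 topz 54.3 y of ridge -1.7; 0 topz 54.4 y of ridge -2.5; 10 topz 54.5 y of ridge -1.7; 20 topz 54.7 y of ridge -1.7; 
scene 469 block z 54.2 cell X [-32.2 -31.7  -7.   25.5  26.8] Y [-16.4  12.2]
-20 topz 59.1 y of ridge -1.3; -10 topz 58.7 y of ridge -0.8; 0 topz 59.0 y of ridge -1.2; 10 topz 59.3 y of ridge -0.5; 20 topz 58.8 y of ridge -1.6; 
side 191 block z 51.8 cell X [-29.1 -27.1   3.8  30.2  31.4] Y [-18.4   9.6]
-20 topz 56.7 y of ridge -3.1; -10 topz 57.9 y of ridge -4.2; 0 topz 58.0 y of ridge -1.7; 10 topz 56.9 y of ridge -1.8; 20 topz 57.6 y of ridge 1.4;
```

```bash
python3 - <<'E'
from plan import *
B=np.array([551.88,-76.83,0])+EX*23.5+EY*35.9; print(B)
for z in(60,20,15): go(B+Z*z,-EX)
E
```

```text
[ 526.19618182 -111.2015214     0.        ]
shift [-67.1  37.7  47.2] turn [-0.004  0.005  0.002]
shift [-66.9  37.9  87.2] turn [-0.004  0.005  0.002]
shift [-66.9  37.9  92.2] turn [-0.004  0.005  0.002]
```

```bash
python3 -m crank '[[[-25,15,0],[0,0.005,0],20],[[-55,30,0],[0,0.005,0],0],[[-67,38,10],[0,0.005,0],0],[[-67,38,40],[0,0.005,0],0],[[-67,38,70],[0,0.005,0],0],[[-67,38,84],[0,0.005,0],0],[[-67,38,87],[0,0.005,0],0],[[-67,38,87],[0,0.005,0],0]]'; python3 tip.py | head -3; python3 - <<'E'
from plan import *
now(); B=np.array([551.88,-76.83,0])+EX*23.5+EY*35.9
for z in(20,8,6): go(B+Z*z,-EX)
E
```

```text
time: 18.45
position: [526.3, -111.4, 20.3]
tcp_rot: [-3.136, 0.095, 0.0]
ft_force: [0.5, -0.1, 1.2]
finger_gap: -0.005
-0.05154724404130865 [ 526.64702728 -111.46453731   20.69128071]
10146 tip z max [-0.9 -0.4 -0.   1.9]
-45 165 x [ 6.4 11.4] y [-12.8  13.3] |y| min 0.0
t 18.50 cx 66.76 cy 36.48 cz 60.99 tilt -0.04 yawerr 0.11 d_pred -61.00 F lamp [0.1, -0.5, -0.3] gap -0.1
shift [-0.5 -0.2  0.7] turn [-0.003 -0.001  0.002]
shift [-0.5 -0.2 12.7] turn [-0.003 -0.001  0.002]
shift [-0.5 -0.2 14.7] turn [-0.003 -0.001  0.002]Traceback (most recent call last):
  File "tip.py", line 12, in <module>
    print('cell',cv2.minAreaRect(P[m][:,:2].astype(np.float32)),P[m][:,2].max())
                                                                ~~~~~~~~~~~~~^^
    return umr_maximum(a, axis, None, out, keepdims, initial, where)
ValueError: zero-size array to reduction operation maximum which has no identity
```

Tip is about 50 mm up, 6 mm above the button. Pressing slowly.

```bash
python3 -m crank '[[[-0.5,0,4],[0,0,0],0],[[-0.5,0,7],[0,0,0],0],[[-0.5,0,9],[0,0,0],0],[[-0.5,0,11],[0,0,0],0],[[-0.5,0,13],[0,0,0],0],[[-0.5,0,13],[0,0,0],0]]'
```

```text
time: 19.25
position: [526.9, -111.7, 9.9]
tcp_rot: [-3.138, 0.094, -0.004]
ft_force: [-2.4, 0.9, 19.4]
finger_gap: -0.002
```

```bash
python3 -m crank '[[[0,0,1],[0,0,0],0],[[0,0,-6],[0,0,0],0],[[0,0,-40],[0,0,0],0],[[20,-10,-90],[0,0,0],0],[[60,-38,-110],[0,0,0],0],[[75,-38,-110],[0,0,0],0],[[75,-38,-110],[0,0,0],0]]'; python3 chk2.py; python3 - <<'E'
from plan import *
im,d=vision.capture('wrist'); save(cv2.resize(im[120:330,150:430],(800,600),interpolation=cv2.INTER_CUBIC),'fin.png')
P=pts('wrist',d)-np.array([551.88,-76.83,0]);X=P@EX;Y=P@EY
m=(d>0)&(np.hypot(X-23.5,Y-35.9)<8)&(P[...,2]>30)&(P[...,2]<60);print('button top',np.median(P[m][:,2]))
q=pts('wrist',d)-M;m=(d>0)&(abs(q@EX+56)<5)&(q[...,2]>45)&(q[...,2]<60)&(abs(q@EY)<30);print('block y',np.percentile((q@EY)[m],[2,98]))
for cam in('scene','side'):
    vision.capture(cam)
    for n in('cell_mid','cell_thin','brush','stone_b'): print(cam,n,[(o['position'],o['conf']) for o in spot_in(cam,n)[:2]])
print(r.get_state()['position'],r.get_state()['ft_force'])
E
```

```text
time: 20.12
position: [604.2, -78.2, 120.1]
tcp_rot: [-3.138, 0.093, -0.005]
ft_force: [-1.2, -0.7, 0.1]
finger_gap: -0.001
wrist 2135 block z 50.8 cell X [-29.  -28.3  -1.6  27.6  29. ] Y [-14.7  12.1]
-20 topz 55.3 y of ridge -1.3; -10 topz 55.2 y of ridge -1.3; 0 topz 55.4 y of ridge -1.2; 10 topz 55.5 y of ridge -1.2; 20 topz 55.6 y of ridge -2.0; 
scene 468 block z 54.2 cell X [-31.7 -31.3  -5.8  25.8  27.2] Y [-16.5  12.6]
-20 topz 58.5 y of ridge -2.1; -10 topz 58.8 y of ridge -2.3; 0 topz 58.9 y of ridge 0.0; 10 topz 59.3 y of ridge -0.8; 20 topz 59.0 y of ridge -0.2; 
side 187 block z 51.1 cell X [-28.7 -27.4   2.3  30.6  31.7] Y [-17.4   9.6]
-20 topz 57.5 y of ridge -1.6; -10 topz 56.3 y of ridge -2.1; 0 topz 57.9 y of ridge -3.5; 10 topz 56.8 y of ridge -3.2; 20 topz 57.1 y of ridge -5.0; 
button top 43.64474706753737
block y [-20.97146374  20.45744676]
scene cell_mid [([460.4, 291.3], 0.72)]
scene cell_thin [([342.8, 317.5], 0.64)]
scene brush [([149.5, 193.8], 0.95), ([233.3, 256.5], 0.71)]
scene stone_b []
side cell_mid [([159.1, 302.5], 0.63)]
side cell_thin [([179.6, 223.5], 0.48)]
side brush [([363.4, 137.0], 0.44)]
side stone_b [([257.5, 259.4], 0.45)]
[603.66061719 -78.5813115  120.26102032] [0.16877384 0.26784006 0.06411675]
```

View pics/fin.png

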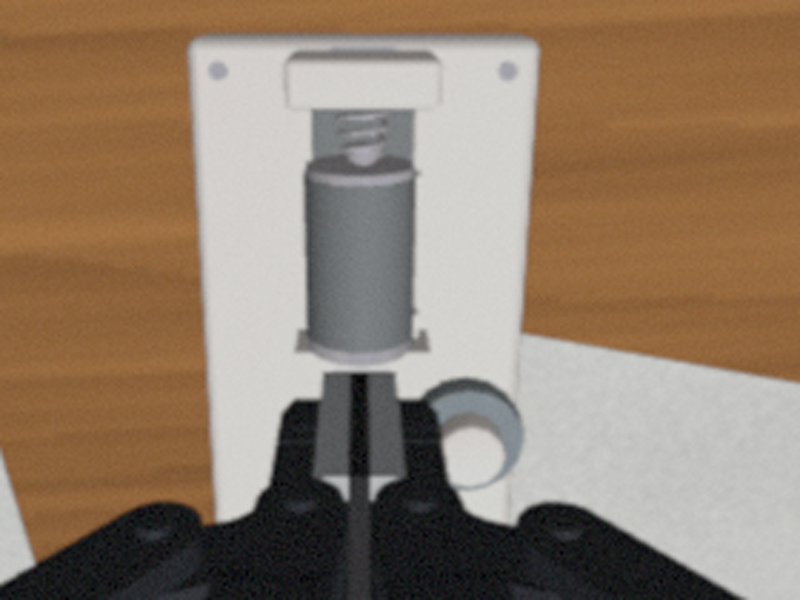

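```bash
python3 - <<'E'
from plan import *
for cam in('wrist','scene'):
    im,d=vision.capture(cam)
    P=pts(cam,d)-np.array([551.88,-76.83,0]);X=P@EX-23.5;Y=P@EY-35.9;Zz=P[...,2]
    m=(d>0)&(np.hypot(X,Y)<24)&(Zz>5)&(Zz<60)
    h=[(z,int((m&(abs(Zz-z)<1)).sum()), np.percentile(X[m&(abs(Zz-z)<1)],[3,97]).round(0) if (m&(abs(Zz-z)<1)).sum()>3 else '',np.percentile(Y[m&(abs(Zz-z)<1)],[3,97]).round(0) if (m&(abs(Zz-z)<1)).sum()>3 else '') for z in range(20,50,2)]
    print(cam); [print(*t) for t in h]
E
```

```text
wrist
20 49 [-24. -11.] [-17.  17.]
22 154 [-23. -13.] [-18.  15.]
24 16 [-19. -15.] [-14.   9.]
26 34 [-20.  -8.] [-12.  17.]
28 26 [-20. -12.] [-13.  15.]
30 29 [-19. -14.] [-12.  14.]
32 109 [-19.  12.] [-10.  18.]
34 283 [-18.  17.] [-9. 17.]
36 27 [-12.  -3.] [-9. 13.]
38 15 [-11.  -7.] [-6.  9.]
40 28 [-12.  -5.] [-9. 10.]
42 122 [-11.  11.] [-8. 10.]
44 231 [-9.  9.] [-7.  9.]
46 3  
48 0  
scene
20 0  
22 0  
24 27 [-23.  12.] [-21.  15.]
26 28 [-23.  17.] [-23.  15.]
28 12 [-20.  13.] [-19.   9.]
30 19 [-20.  21.] [-19.  13.]
32 14 [-19.  19.] [-19.   7.]
34 23 [-19.  18.] [-20.  16.]
36 79 [-19.  18.] [-18.  17.]
38 40 [-18.  12.] [-15.  16.]
40 10 [-12.  -0.] [-12.   7.]
42 11 [-12.   3.] [-11.   5.]
44 14 [-12.  11.] [-11.   9.]
46 51 [-10.   8.] [-10.   8.]
48 20 [-10.   9.] [-10.   9.]
```

```bash
python3 -c "
from h import *
print(r.get_state()['qd'].round(3)); print(r.sign_off())"
```

```text
[-0.002  0.002  0.001 -0.     0.    -0.   ]
the job is handed in; nothing more can be done
None
```

The fat grey cell is loaded in the bay and the light's button has been pressed and released. I handed the job in at about 20 s of robot time. No verdict is reported.

- **Cell:** I put it in tilted, flat end against the coil. Wrist force along the coil stayed at about 12 N or less in the readings, then I levelled the cell and let go. The final pictures show it level, nub end at the end wall, coil against the flat end. Its axis is about 39.5 mm up, measured relative to the block, and about 1 mm off centre across the bay.
- **Button:** I pressed with shut fingertips until the force reached 19 N; full travel needs about 5 N. The fingertips were then at about z = 38 mm. That matches 6 mm of travel, though I had no direct reading of the switch. Afterwards its top was back at 43.6 mm.
- **Bystanders:** The middle cell, the thin cell and the brush were found in the scene view within about 4 px of where they were. The small pebble showed only in the side view, and neither it nor the networks' side-view brush position was checked against a starting one. The arm was never near the brush.

What disagreed:
- **Fingertip position:** The real fingertips sit about 29 mm behind the reported TCP. My first grasp therefore closed on top of the cell, pressing with about 17 N, without shifting it noticeably. I corrected for this afterwards.
- **Coil force:** The coil pushed back about 1 mm later than the camera-based model predicted.
- **Raw heights:** Camera heights differed by up to about 4 mm between views. I judged the cell's height against the block for that reason.

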